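# Draw the roller tray out from under the bench shelf, up to the set stop

### The job

Bring the grey tray of roller pieces out from under the bench shelf: reach in beneath the shelf, hook a fingertip behind the tray's far lip and drag the tray towards you until its whole front edge lies flush against the padded stop bar, press it home there with a light steady push of about 6 newtons for half a second, and let go. The stop has been set and gives way when pushed hard, so feel for the contact and do not shift it. Keep the roller pieces standing in the tray, and leave the other things on the bench where they are.

Things in the scene. Friction and masses are not known exactly. Their poses are not given: they have to be found in the camera images.
- tray: Loose open grey plastic tray, 170 mm along x, 180 mm along y, 0.3 to 0.65 kg, holding three roller pieces. Origin: centre of its underside; x points to its far wall, away from the robot (within 0.2 rad of world x). Walls and floor 4 mm thick. Near wall 24 mm high, sides 34 mm (46 mm in the last 50 mm), far wall 50 mm. Its far end starts 30 to 50 mm under the shelf, with 60 mm free behind it.
- tray_lip (a point): Middle of the outer top edge of the tray's far lip, 50 mm above the bench, 93 mm along x from the tray's centre; axes as the tray's. The lip runs along the whole top of the far wall, 5 mm thick, standing 8 mm out beyond the wall.
- tray_front (a point): Middle of the tray's near (front) edge: outer face of the near wall, 12 mm above the tray's underside, 85 mm from the tray's centre; axes as the tray's.
- stop_face (a point): Middle of the face, 12 mm above the bench, that the tray must meet: an aluminium bar with a black rubber pad, 340 mm wide (y), 20 thick, 31 high, between robot and tray. x points out of the face, away from the robot (within 0.2 rad of world x). The bar sits on a stiff slide along x, yields above 12 N, must not shift over 3 mm; press home with 3 to 9 N on it (on top of the tray's own drag, 5 to 12 N).
- stop: The stop bar of stop_face, as a solid; origin 10 mm below stop_face, same axes.
- shelf_edge (a point): Middle of the lower front edge of the fixed white shelf, 260 mm above the bench; x points into the shelf, y along the edge. Board 20 mm thick, 180 deep, 640 wide, a 15 mm side panel at each end, open at front and back. It overhangs the tray's lip: an upright tool cannot come down behind the lip; fingers leaning 30 to 45 degrees (pointing away and down) can.
- roller1: Black ribbed roller piece standing in the tray, 54 mm across, 34 mm tall, about 0.1 kg, loose; in the near right part of the tray. Origin: centre of its underside, z up.
- roller2: The same, in the near left part of the tray.
- roller3: The same, in the middle of the tray, a little to the far side.
- carton: Bystander: closed cardboard carton 110 x 90 x 80 mm (its x, y, z) under the shelf at one side of the tray; origin: centre of the underside.
- jar: Bystander: white jar 68 mm across, 110 mm tall, under the shelf at the other side of the tray; origin: centre of the underside.
- stack: Bystander: tall black ribbed roller standing on the bench to the right, 84 mm across, 208 mm tall; origin: centre of the underside.
- scraper: Bystander: spatula-like scraper lying on the bench to the left, along its x; 280 mm long; origin near its middle, on its underside.
Not all that is in view belongs to the job. Leave any orange look-alike of the roller3 alone.

How it is judged:
By the outcome, as a careful person would: the job done as asked, in the order asked, and still so for the second after the job is handed in, with the robot touching nothing.
It also fails if it takes over 58 s, if anything falls off the work surface, if the arm or the gripper's body presses on something with over 40 N, if the wrist force passes 120 N, or if a joint passes its speed limit or range.

### The arm

A 6-joint arm with a two-finger parallel gripper is mounted at the origin on the work surface. World frame = base frame: x ahead of the robot, y to its left, z up, the work surface at z = 0. Lengths are in m, angles in rad, forces in N, time in s.
With the tool pointing down it reaches from about 0.375 to 0.9 m from the base axis. Payload 3.1 kg.
Tool frame: the origin (TCP) lies between the finger pads; the fingertips stand 8 mm ahead of it and the grasp point (between the pads) lies 11 mm behind it; z points along the fingers, y is the line along which they close (so a half turn about z gives the same grasp; the last joint's range is limited). The gripper opens to 87 mm and grips with 3 to 60 N. Pads are 19 mm wide; open, the fingers measure 117 mm over their backs; the gripper's body (75 mm by 190 mm) begins 51 mm behind the grasp point.
Start: joints at [-1.355, 0.527, 1.433, -0, 1.181, -0.178], TCP at [0.24, -0.577, 0.231] pointing down, gripper open.
Joint ranges: [-3.08, 3.08], [-0.75, 2.2], [0.22, 2.44], [-1.43, 4.57], [0, 2.65], [-2.85, 2.85]. Speed limits (rad/s): [2.79, 2.79, 3.14, 3.14, 3.14, 3.14].

### API

Orientations are given as a unit quaternion [x, y, z, w].
In Python, from rig import robot, vision, job gives the robot as it stands.
- The arm moves only by the shell command python3 -m handwheel 'ROWS' [OPENING] [FORCE]. ROWS is JSON, a list of rows, each a list of 4 numbers: the shift along the tool's x, y, z as a fraction of full scale, then the turn about the tool's z as a fraction of full scale. A call has 1 to 20 rows; each row is the pose to reach, as a shift and turn from the pose commanded when the call began, along the tool's axes at that moment, turning the shorter way round; what a row does not reach only later rows make up. Full scale, the value 1, is 300 mm for a shift and 2 pi rad for a turn. A row lasts 1/12 s, in which the tool goes at most 41.7 mm and 7.16 degrees, less where a joint would pass 70% of its speed; a pose out of reach is approached as far as the arm can. A call with a number of a shift or a turn outside -1 to 1 is refused whole. A call with a gripper value outside its range is refused whole. OPENING is the opening in per cent of the stroke, from 0 (shut) to 100 (fully open), set as the call begins (- or left out, the last holds). The fingers move at their own pace and stop on an object; FORCE is the grip in N (left out, the last holds). Time passes only in rows, so rows that repeat a pose let the fingers close. It gives the time, the measured TCP pose, the force, the opening and the grip force at its end, in the units of the state.
- robot.get_obs(): the state, without advancing time (a new reading comes with each control period).
- vision.camera(name): name is "side" or "top"; returns a dict with "frame" (480x640x3 uint8, red, green, blue), "K" (3x3 intrinsics, pixels), "cam_to_world" (4x4, takes a point from camera to world coordinates). Camera axes: x right, y down, z forward; pixel columns grow to the right and rows downward; lengths in m; the calibration is good to about 2 mm. A picture is of the moment at which its call begins. There is no depth.
- job.hand_in(): hands the job in; it is judged then, once.
Trained networks look in the newest picture that a camera, given by its name, has taken for a name from the list of things; names that differ only in an ending like _2 or _b are one class to them, and where a whole thing is asked for, a point or a joint stands for the part that bears it (a point fixed in the world has none). Each returns a list of dicts, best first, with "conf" (0 to 1); they miss things now and then, are a little off and sometimes report something else, mostly with a low value. They report only what shows in the picture. A call takes as long as a camera call. They do not tell look-alikes from the thing itself.
- vision.look_for(camera, label): "point" ([row, column] in pixels, amid what is visible of it).
- vision.outline_of(camera, label): "mask" (480x640 bool, what is visible of it) and "point" ([row, column] in pixels, amid what is visible of it).
The state is a dict: "time": time; "q": joint angles; "joint_velocities": joint speeds; "joint_torque": joint torques, N m; "position": TCP position; "tool_rot": TCP orientation; "ft_force": force on the tool from outside, world axes, zero at the start; "moment": the same for the moment, N m; "grip_width": finger opening in m; "grip_force": force on a finger pad.
Only numpy, scipy, OpenCV 4.12 (cv2) and the standard library are available. Lean on these libraries where they do the work, as an engineer would, in place of code of your own. Each camera call takes 0.05 s, during which the arm holds its last target. There are 200 camera calls.

## Working session

There is one attempt and no reset: what is moved stays moved. The work goes in short steps, Python scripts to look and compute and a shell command to move; the robot and the scene stay as the last step left them, time stands still between calls to the robot, and variables do not carry over. Pictures are saved under pics/ and viewed, at most 10 in all, crops included, and the job is handed in when it is done.

```bash
mkdir -p pics; ls; python3 - <<'E'
from rig import robot,vision,job
import cv2,numpy as np
np.set_printoptions(precision=4,suppress=True)
for c in("side","top"):
    d=vision.camera(c); cv2.imwrite(f"pics/{c}0.png",d["frame"][...,::-1]); print(c,d["K"].tolist(),"\n",d["cam_to_world"])
    for l in("tray","tray_lip","tray_front","stop_face","stop","shelf_edge","roller1","roller3","carton","jar","stack","scraper"):
        print(l,[(np.round(r["point"]).tolist(),round(r["conf"],2)) for r in vision.look_for(c,l)][:4])
print(robot.get_obs())
E
```

```text
pics
side [[490.90854503883793, 0.0, 322.3539907817062], [0.0, 490.90854503883793, 241.0931170893596], [0.0, 0.0, 1.0]] 
 [[-0.977  -0.0989  0.1889  0.4049]
 [-0.2122  0.5375 -0.8161  0.8092]
 [-0.0208 -0.8375 -0.5461  0.7006]
 [ 0.      0.      0.      1.    ]]
tray [([288.0, 314.0], 0.73)]
tray_lip [([293.0, 317.0], 0.63)]
tray_front [([295.0, 318.0], 0.56)]
stop_face [([306.0, 415.0], 0.61)]
stop [([308.0, 416.0], 0.8)]
shelf_edge [([256.0, 230.0], 0.63)]
roller1 [([270.0, 357.0], 0.96), ([244.0, 352.0], 0.94), ([293.0, 354.0], 0.83), ([284.0, 325.0], 0.71)]
roller3 [([270.0, 357.0], 0.96), ([244.0, 352.0], 0.94), ([293.0, 354.0], 0.83), ([284.0, 325.0], 0.71)]
carton [([344.0, 266.0], 0.69), ([176.0, 385.0], 0.5)]
jar [([226.0, 296.0], 0.74)]
stack [([177.0, 383.0], 0.81)]
scraper [([460.0, 403.0], 0.89)]
top [[561.7243773043268, 0.0, 323.9263850401306], [0.0, 561.7243773043268, 234.2120662041066], [0.0, 0.0, 1.0]] 
 [[ 0.0162 -0.9956  0.0926  0.4591]
 [-0.9999 -0.0162  0.0008 -0.0066]
 [ 0.0007 -0.0926 -0.9957  1.5539]
 [ 0.      0.      0.      1.    ]]
tray [([240.0, 326.0], 0
[... 364 characters left out ...]
[266.0, 271.0], 0.69), ([253.0, 395.0], 0.58)]
carton [([215.0, 245.0], 0.62)]
jar []
stack [([274.0, 484.0], 0.95)]
scraper [([271.0, 162.0], 0.86), ([246.0, 332.0], 0.33), ([259.0, 355.0], 0.26)]
{'time': 1.3, 'q': array([-1.3555,  0.5275,  1.4327, -0.    ,  1.1814, -0.1785]), 'joint_velocities': array([ 0.0006,  0.0009, -0.0012,  0.0021, -0.002 , -0.0009]), 'joint_torque': array([ -0.0001, -44.0023, -17.6984,   0.0634,   0.0505,  -0.    ]), 'position': array([ 0.2398, -0.5771,  0.2305]), 'tool_rot': array([ 0.9807,  0.1956, -0.    , -0.    ]), 'ft_force': array([-0.982 ,  0.1225, -0.0336]), 'moment': array([ 0.0063,  0.0649, -0.0245]), 'grip_force': 0.0, 'grip_width': 0.08691851882894133}
```

View pics/side0.png

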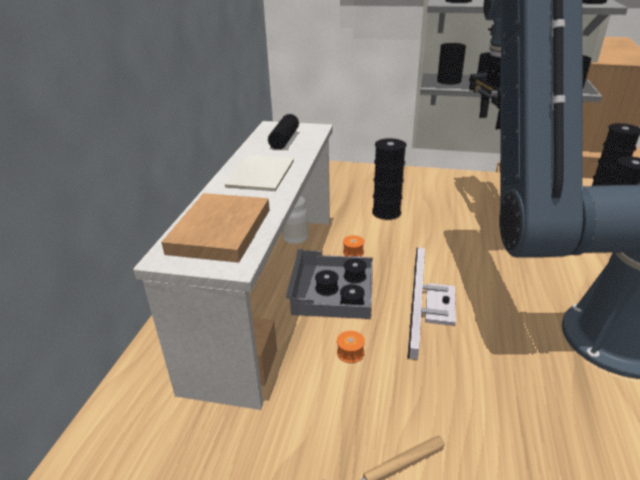

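View pics/top0.png

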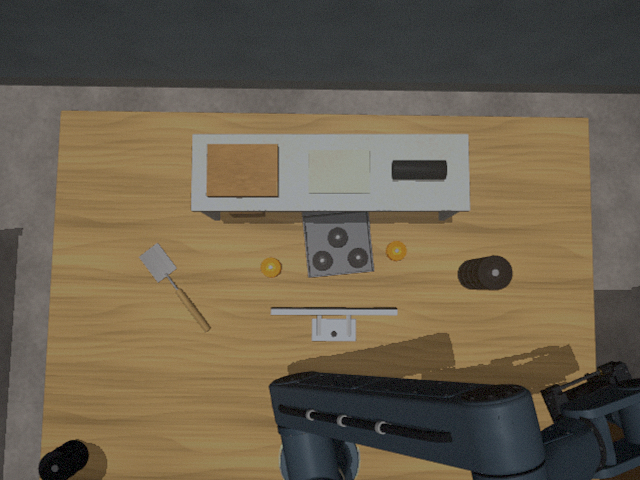

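```bash
cat > h.py <<'E'
from rig import robot,vision,job
import cv2,numpy as np
np.set_printoptions(precision=4,suppress=True)
def ray(d,uv,z):
    uv=np.atleast_2d(np.asarray(uv,float)); K=d["K"];T=d["cam_to_world"]
    r=np.c_[uv,np.ones(len(uv))]@np.linalg.inv(K).T@T[:3,:3].T
    o=T[:3,3]; return o+r*((z-o[2])/r[:,2])[:,None]
def proj(d,P):
    T=np.linalg.inv(d["cam_to_world"]); P=np.atleast_2d(P)@T[:3,:3].T+T[:3,3]; p=P@d["K"].T; return p[:,:2]/p[:,2:]
E
python3 - <<'E'
from h import *
d=vision.camera("top")
for n,zs in(("tray",(0.0,0.03)),("stop",(0.031,)),("stack",(0.208,)),("carton",(.08,)),("roller3",(0.034,))):
    for m in vision.outline_of("top",n)[:5]:
        M=m["mask"].astype(np.uint8); c=max(cv2.findContours(M,0,1)[0],key=len)
        b=cv2.boxPoints(cv2.minAreaRect(c)); 
        print(n,round(m["conf"],2),M.sum(),"box px",b.round(0).tolist())
        for z in zs: print("   z",z,ray(d,b,z)[:,:2].tolist() if n!="roller3" else ray(d,b,z).mean(0)[:2])
f=d["frame"][195:345,255:415]; cv2.imwrite("pics/crop1.png",cv2.resize(f,None,fx=4.9,fy=4,interpolation=cv2.INTER_CUBIC)[...,::-1])
c=d["frame"][170:345]
print("shelf edge", ray(d,[[192,211],[469,211]],.26))
E
```

```text
tray 0.82 3355 box px [[300.0, 212.0], [368.0, 206.0], [374.0, 272.0], [307.0, 279.0]]
   z 0.0 [[0.6639399398003271, 0.06250697051492081], [0.6861006177658251, -0.1264120356723555], [0.5018371469029825, -0.14635203797047217], [0.4801385020026157, 0.040534957807289856]]
   z 0.03 [[0.6599856919331339, 0.06117193468861332], [0.6817185257018425, -0.12409971465397174], [0.5010125297868193, -0.1436547461366422], [0.47973280886130887, 0.0396241237199084]]
stop 0.59 1104 box px [[270.0, 315.0], [270.0, 304.0], [396.0, 308.0], [396.0, 318.0]]
   z 0.031 [[0.38159386461245814, 0.13641072757128198], [0.4085960231680237, 0.13638995678904067], [0.40544330152348895, -0.20292781100854398], [0.3784564514095118, -0.20234582229957382]]
stack 0.79 1545 box px [[457.0, 256.0], [511.0, 256.0], [511.0, 290.0], [457.0, 290.0]]
   z 0.208 [[0.5370568883573423, -0.3254788203647039], [0.5391569995687562, -0.45498794386883257], [0.4579846777653442, -0.45379690720290816], [0.45590167740194243, -0.3250106192613716]]
carton 0.62 168 box px [[230.0, 212.0], [264.0, 212.0], [264.0, 217.0], [230.0, 217.0]]
   z 0.08 [[0.6512047515705627, 0.2438728867021796], [0.6526674655705709, 0.15397473488100266], [0.6393526609407928, 0.15362768842692975], [0.6378917249370698, 0.24345120214939164]]
roller3 0.81 327 box px [[347.0, 248.0], [367.0, 248.0], [367.0, 267.0], [347.0, 267.0]]
   z 0.034 [ 0.5387 -0.096 ]
roller3 0.74 312 box px [[257.0, 268.0], [270.0, 254.0], [284.0, 268.0], [270.0, 281.0]]
   z 0.034 [0.5079 0.1388]
roller3 0.69 300 box px [[324.0, 237.0], [336.0, 224.0], [350.0, 238.0], [338.0, 251.0]]
   z 0.034 [ 0.5928 -0.0404]
roller3 0.67 306 box px [[382.0, 251.0], [396.0, 238.0], [409.0, 251.0], [395.0, 264.0]]
   z 0.034 [ 0.5587 -0.1994]
roller3 0.53 298 box px [[312.0, 251.0], [330.0, 251.0], [330.0, 270.0], [312.0, 270.0]]
   z 0.034 [0.529  0.0014]
shelf edge [[ 0.6287  0.3016  0.26  ]
 [ 0.6391 -0.3416  0.26  ]]
```

View pics/crop1.png

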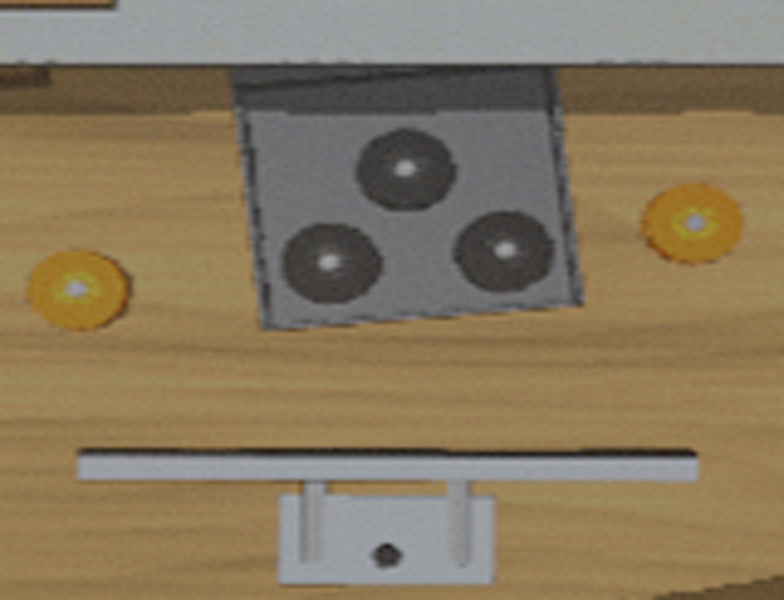

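```bash
python3 -m handwheel '[[0,0.14,-0.14,0],[0,0.28,-0.28,0],[0,0.42,-0.42,0],[0,0.56,-0.56,0],[0,0.7,-0.7,0],[0,0.8,-0.8,0],[0,0.9,-0.9,0],[0,1,-1,0],[0,1,-1,0]]'  0; python3 -c "
from h import *
print(robot.get_obs()['q'])"
```

```text
time: 2.35
position: [0.3252, -0.7828, 0.4577]
tool_rot: [0.981, 0.196, 0.002, 0.005]
ft_force: [0.1, -1.1, -3.3]
grip_width: 0.0352
grip_force: 0.0
[-1.3095  0.8438  0.2206  0.0038  2.0669 -0.1307]
```

```bash
python3 -m handwheel '[[0,0.14,-0.14,0],[0,0.28,-0.28,0],[0,0.42,-0.42,0],[0,0.56,-0.56,0],[0,0.7,-0.7,0],[0,0.8,-0.8,0],[0,0.9,-0.9,0],[0,1,-1,0],[0,1,-1,0],[0,1,-1,0],[0,1,-1,0],[0,1,-1,0],[0,1,-1,0],[0,1,-1,0],[0,1,-1,0]]'; python3 -c "
from h import *
q=robot.get_obs()['q'];print(q,3.14159-q[1]-q[2]-q[4])"
```

```text
time: 3.6
position: [0.3128, -0.7529, 0.5296]
tool_rot: [0.98, 0.196, 0.005, 0.026]
ft_force: [-0.6, 0.1, 0.1]
grip_width: 0.0005
grip_force: 0.0
[-1.3163  0.7569  0.219   0.0085  2.1141 -0.1348] 0.05157581527157484
```

```bash
python3 -m handwheel '[[0,-0.1,0.1,0],[0,-0.2,0.2,0],[0,-0.3,0.3,0],[0,-0.4,0.4,0],[0,-0.4,0.4,0],[0,-0.4,0.4,0]]'; python3 -c "
from h import *
q=robot.get_obs()['q'];print(q,3.14159-q[1]-q[2]-q[4])"
```

```text
time: 4.1
position: [0.2673, -0.64, 0.3963]
tool_rot: [0.981, 0.196, 0.005, 0.016]
ft_force: [0.2, 0.2, -1.0]
grip_width: 0.0001
grip_force: 0.0
[-1.3395  0.4939  1.0369  0.0082  1.5788 -0.1624] 0.031984768241304806
```

```bash
python3 -m handwheel '[[0,0.14,0.14,0],[0,0.28,0.28,0],[0,0.42,0.42,0],[0,0.56,0.48,0],[0,0.7,0.48,0],[0,0.85,0.48,0],[0,1,0.48,0],[0,1,0.48,0],[0,1,0.48,0],[0,1,0.48,0],[0,1,0.48,0],[0,1,0.48,0],[0,1,0.48,0],[0,1,0.48,0]]'; python3 -c "
from h import *
q=robot.get_obs()['q'];print(q,3.14159-q[1]-q[2]-q[4])"; python3 -m handwheel '[[0,1,0,0],[0,1,0,0],[0,1,0,0],[0,1,0,0],[0,1,0,0],[0,1,0,0],[0,1,0,0],[0,1,0,0],[0,1,0,0],[0,1,0,0],[0,1,0,0],[0,1,0,0]]'; python3 -c "
from h import *
q=robot.get_obs()['q'];print(q,3.14159-q[1]-q[2]-q[4])"
```

```text
time: 5.27
position: [0.3667, -0.8829, 0.2637]
tool_rot: [0.98, 0.195, 0.008, 0.044]
ft_force: [-0.4, 0.8, -0.9]
grip_width: 0.0007
grip_force: 0.0
[-1.2966  1.066   0.218   0.0103  1.768  -0.1172] 0.08960517048297256
time: 6.27
position: [0.3749, -0.9022, 0.2195]
tool_rot: [0.979, 0.195, 0.012, 0.058]
ft_force: [0.2, -0.3, -0.1]
grip_width: 0.0004
grip_force: 0.0
[-1.2951  1.1141  0.2188  0.014   1.691  -0.1157] 0.11761720500311323
```

```bash
cat > t.py <<'E'
from h import *
o=robot.get_obs();q=o['q'];print(q,'tilt',3.14159-q[1]-q[2]-q[4],'t',o['time'],o['position'])
E
python3 -m handwheel '[[0,1,0,0]]' >/dev/null; python3 t.py;python3 -m handwheel '[[0,1,0,0]]'>/dev/null; python3 t.py;python3 -m handwheel '[[0,1,0,0],[0,1,0,0]]'>/dev/null; python3 t.py; python3 -m handwheel '[[0,1,0,0],[0,1,0,0]]'>/dev/null; python3 t.py
```

```text
[-1.295   1.1178  0.2182  0.0171  1.66   -0.1153] tilt 0.1455141771340096 t 6.35 [ 0.3784 -0.9107  0.2174]
[-1.2949  1.122   0.2188  0.0203  1.6284 -0.115 ] tilt 0.17243357293896344 t 6.4333 [ 0.3818 -0.919   0.2145]
[-1.2948  1.1273  0.2188  0.0239  1.5917 -0.1148] tilt 0.20376502086629622 t 6.6 [ 0.3858 -0.9286  0.2114]
[-1.2947  1.1297  0.2189  0.0275  1.5579 -0.1148] tilt 0.23503169392775236 t 6.7667 [ 0.3895 -0.9375  0.2111]
```

```bash
cat > w.py <<'E'
import sys,json
from h import *
from scipy.spatial.transform import Rotation as Ro
o=robot.get_obs();R=Ro.from_quat(o['tool_rot']);p=o['position']
for w in json.loads(sys.argv[1]):
    w=np.array(w);f=R.inv().apply(w-p)/.3;print(w,f.round(3),'rows',np.linalg.norm(w-p)/.0417);p=w
M=R.as_matrix();print('z',M[:,2],'y',M[:,1],'x',M[:,0])
E
python3 w.py '[[0.45,-0.75,0.42],[0.62,-0.5,0.55],[0.70,-0.22,0.55],[0.73,0.06,0.55],[0.75,0.29,0.55]]'
```

```text
[ 0.45 -0.75  0.42] [ 0.426 -0.323 -0.794] rows 6.886752778003085
[ 0.62 -0.5   0.55] [ 0.843 -0.435 -0.551] rows 7.891838211944525
[ 0.7  -0.22  0.55] [ 0.604 -0.738 -0.178] rows 6.983318838638387
[0.73 0.06 0.55] [ 0.45  -0.801 -0.193] rows 6.753058916224809
[0.75 0.29 0.55] [ 0.356 -0.663 -0.16 ] rows 5.536401141781868
z [ 0.0899 -0.2165 -0.9721] y [ 0.373  -0.8977  0.2344] x [ 0.9234  0.3837 -0.    ]
```

```bash
python3 -m handwheel '[[0.43,-0.32,-0.79,0],[0.43,-0.32,-0.79,0],[0.43,-0.32,-0.79,0],[0.43,-0.32,-0.79,0],[0.43,-0.32,-0.79,0],[0.43,-0.32,-0.79,0],[0.43,-0.32,-0.79,0],[0.43,-0.32,-0.79,0]]'|head -2
python3 -m handwheel '[[0.84,-0.43,-0.55,0],[0.84,-0.43,-0.55,0],[0.84,-0.43,-0.55,0],[0.84,-0.43,-0.55,0],[0.84,-0.43,-0.55,0],[0.84,-0.43,-0.55,0],[0.84,-0.43,-0.55,0],[0.84,-0.43,-0.55,0],[0.84,-0.43,-0.55,0]]'|head -2
python3 -m handwheel '[[0.6,-0.74,-0.18,0],[0.6,-0.74,-0.18,0],[0.6,-0.74,-0.18,0],[0.6,-0.74,-0.18,0],[0.6,-0.74,-0.18,0],[0.6,-0.74,-0.18,0],[0.6,-0.74,-0.18,0],[0.6,-0.74,-0.18,0]]'|head -2
python3 -m handwheel '[[0.45,-0.8,-0.19,0],[0.45,-0.8,-0.19,0],[0.45,-0.8,-0.19,0],[0.45,-0.8,-0.19,0],[0.45,-0.8,-0.19,0],[0.45,-0.8,-0.19,0],[0.45,-0.8,-0.19,0],[0.45,-0.8,-0.19,0]]'|head -2
python3 -m handwheel '[[0.36,-0.66,-0.16,0],[0.36,-0.66,-0.16,0],[0.36,-0.66,-0.16,0],[0.36,-0.66,-0.16,0],[0.36,-0.66,-0.16,0],[0.36,-0.66,-0.16,0],[0.36,-0.66,-0.16,0]]'
python3 t.py; python3 w.py '[[0.95,0.37,0.58]]'
```

```text
time: 7.43
position: [0.456, -0.7469, 0.4321]
time: 8.18
position: [0.6262, -0.4957, 0.555]
time: 8.85
position: [0.7017, -0.2141, 0.5501]
time: 9.52
position: [0.73, 0.064, 0.548]
time: 10.1
position: [0.7433, 0.2883, 0.5379]
tool_rot: [0.973, 0.199, 0.022, 0.115]
ft_force: [0.2, 0.0, -0.5]
grip_width: 0.0003
grip_force: 0.0
[ 0.3171  0.7542  0.223  -0.2766  2.1296  1.334 ] tilt 0.034805806491085445 t 10.1 [0.7433 0.2883 0.5379]
[0.95 0.37 0.58] [ 0.74   0.052 -0.134] rows 5.425282969031456
z [ 0.0881 -0.2148 -0.9727] y [ 0.3814 -0.8948  0.2322] x [ 0.9202  0.3914 -0.003 ]
```

```bash
for i in 1 2 3 4; do python3 -m handwheel '[[1,0,0,0]]' >/dev/null; done; python3 t.py; python3 w.py '[]'
```

```text
[ 0.3101  0.8243  0.2191 -0.2569  1.9708  1.3627] tilt 0.12729521831212387 t 10.4333 [0.8071 0.3021 0.4847]
z [ 0.1778 -0.1888 -0.9658] y [ 0.3697 -0.8967  0.2433] x [0.912  0.4003 0.0897]
```

```bash
for i in 1 2 3 4 5 6 7 8; do python3 -m handwheel '[[1,0,-0.4,0]]' >/dev/null; done; python3 t.py; python3 w.py '[]'
```

```text
[ 0.3472  0.803   0.2185 -0.2404  1.7914  1.3959] tilt 0.328679430631442 t 11.1 [0.8399 0.3485 0.5154]
z [ 0.3688 -0.1136 -0.9225] y [ 0.3678 -0.8937  0.2571] x [0.8536 0.4341 0.2878]
```

```bash
for i in 1 2 3 4 5 6 7 8; do python3 -m handwheel '[[1,0,0,0]]' >/dev/null; done; python3 t.py; python3 w.py '[]'
```

```text
[ 0.3574  0.8484  0.2189 -0.2201  1.5396  1.4171] tilt 0.5346334959529118 t 11.7667 [0.9089 0.3886 0.5024]
z [ 0.5428 -0.0302 -0.8393] y [ 0.363  -0.8928  0.2668] x [0.7574 0.4495 0.4736]
```

```bash
for i in 1 2 3 4; do python3 -m handwheel '[[1,0,0,0]]' >/dev/null; done; python3 t.py; cat >> w.py <<'E'
a=[(np.dot(M[:,1]*np.cos(t)-M[:,0]*np.sin(t),[0,-1,0]),t) for t in np.linspace(-1,1,2001)]
print('turn frac for y->-Y',max(a)[1]/2/np.pi, 'tip',o['position']+.008*M[:,2],'F',o['ft_force'])
E
python3 w.py '[]'
```

```text
[ 0.3662  0.8466  0.2189 -0.2131  1.4359  1.4234] tilt 0.6402280175473432 t 12.1 [0.9283 0.4081 0.5208]
z [ 0.6227  0.0143 -0.7823] y [ 0.3603 -0.8928  0.2705] x [0.6946 0.4503 0.5611]
turn frac for y->-Y 0.07432535842391513 tip [0.9333 0.4083 0.5146] F [-0.3168 -0.3184  0.0223]
```

```bash
python3 w.py '[[0.70,0.20,0.55],[0.48,-0.03,0.45]]'
```

```text
[0.7  0.2  0.55] [-0.786  0.372 -0.56 ] rows 7.441167650150116
[ 0.48 -0.03  0.45] [-1.042  0.33  -0.207] rows 8.00039679501788
z [ 0.6227  0.0143 -0.7823] y [ 0.3603 -0.8928  0.2705] x [0.6946 0.4503 0.5611]
turn frac for y->-Y 0.07432535842391513 tip [0.9333 0.4083 0.5146] F [-0.3168 -0.3184  0.0223]
```

```bash
python3 -m handwheel '[[-0.79,0.37,-0.56,0],[-0.79,0.37,-0.56,0],[-0.79,0.37,-0.56,0],[-0.79,0.37,-0.56,0],[-0.79,0.37,-0.56,0],[-0.79,0.37,-0.56,0],[-0.79,0.37,-0.56,0],[-0.79,0.37,-0.56,0]]' 100|head -2; python3 -m handwheel '[[-0.95,0.33,-0.2,0.0743],[-0.95,0.33,-0.2,0.0743],[-0.95,0.33,-0.2,0.0743],[-0.95,0.33,-0.2,0.0743],[-0.95,0.33,-0.2,0.0743],[-0.95,0.33,-0.2,0.0743],[-0.95,0.33,-0.2,0.0743],[-0.95,0.33,-0.2,0.0743],[-0.95,0.33,-0.2,0.0743]]'; python3 t.py; python3 w.py '[[0.511,-0.045,0.287]]'
```

```text
time: 12.77
position: [0.6958, 0.1978, 0.5518]
time: 13.52
position: [0.4962, -0.02, 0.4632]
tool_rot: [0.944, 0.0, 0.329, -0.005]
ft_force: [0.7, -0.3, 1.1]
grip_width: 0.0864
grip_force: 0.0
[-0.4363 -0.1422  1.8323  0.3637  0.8659  0.9807] tilt 0.5856489857528951 t 13.5167 [ 0.4962 -0.02    0.4632]
[ 0.511 -0.045  0.287] [-0.326  0.089  0.49 ] rows 4.282284718727798
z [ 0.6208  0.0095 -0.7839] y [ 0.0035 -1.     -0.0093] x [ 0.7839 -0.0031  0.6208]
turn frac for y->-Y -0.00047746482927568646 tip [ 0.5012 -0.0199  0.4569] F [ 0.6974 -0.339   1.0927]
```

```bash
python3 -m handwheel '[[-0.33,0.09,0.49,0],[-0.33,0.09,0.49,0],[-0.33,0.09,0.49,0],[-0.33,0.09,0.49,0],[-0.33,0.09,0.49,0],[-0.33,0.09,0.49,0]]'; python3 w.py '[[0.65,-0.045,0.109],[0.71,-0.045,0.036]]'; python3 - <<'E'
from h import *
d=vision.camera("side"); cv2.imwrite("pics/s1.png",cv2.resize(d["frame"][100:400,140:540],None,fx=2,fy=2)[...,::-1])
print(proj(d,[[.667,-.032,.05],[.715,-.045,.03],[.667-.0104,.057,.05],[.677,-.121,.05],[.634,-.05,.26]]))
E
```

```text
time: 14.02
position: [0.5118, -0.0424, 0.2831]
tool_rot: [0.945, 0.001, 0.326, -0.008]
ft_force: [-0.5, -0.2, -0.1]
grip_width: 0.0873
grip_force: 0.0
[ 0.65  -0.045  0.109] [0.005 0.02  0.741] rows 5.330771115985088
[ 0.71  -0.045  0.036] [0.008 0.005 0.315] rows 2.2660284415331424
z [ 0.6159  0.0155 -0.7877] y [ 0.0078 -0.9999 -0.0136] x [ 0.7878 -0.0022  0.6159]
turn frac for y->-Y -0.00031830988618379097 tip [ 0.5167 -0.0423  0.2768] F [-0.4905 -0.1669 -0.0597]
[[293.5751 271.1281]
 [275.2306 272.503 ]
 [287.2496 296.9246]
 [299.2543 248.6497]
 [306.2606 183.5355]]
```

View pics/s1.png

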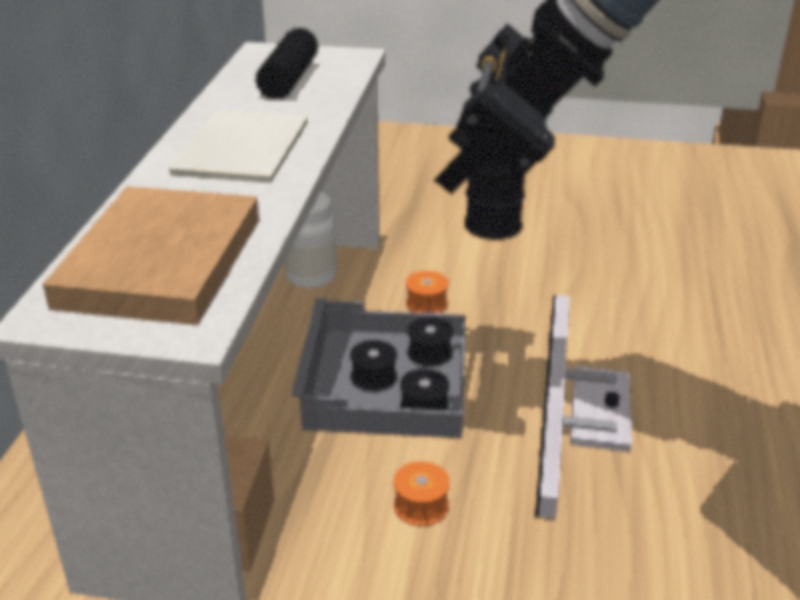

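```bash
python3 -m handwheel '[[0.005,0.02,0.12,0],[0.005,0.02,0.24,0],[0.005,0.02,0.36,0],[0.005,0.02,0.48,0],[0.005,0.02,0.6,0],[0.005,0.02,0.7,0],[0.005,0.02,0.74,0],[0.005,0.02,0.74,0]]'; python3 w.py '[[0.712,-0.045,0.034]]'
```

```text
time: 14.73
position: [0.656, -0.0459, 0.1133]
tool_rot: [0.944, 0.003, 0.331, -0.006]
ft_force: [1.1, 0.3, -0.3]
grip_width: 0.0876
grip_force: 0.0
[ 0.712 -0.045  0.034] [-0.019  0.002  0.323] rows 2.327792731292989
z [ 0.6238  0.014  -0.7814] y [ 0.0098 -0.9999 -0.0101] x [0.7815 0.0014 0.6239]
turn frac for y->-Y 0.00015915494309191316 tip [ 0.661  -0.0458  0.107 ] F [ 1.1352  0.2592 -0.2825]
```

```bash
python3 -m handwheel '[[0,0,0.08,0],[0,0,0.16,0],[0,0,0.24,0],[0,0,0.3,0],[0,0,0.3,0]]'; python3 w.py '[[0.67,-0.045,0.03]]';python3 - <<'E'
from h import *
d=vision.camera("side"); cv2.imwrite("pics/s2.png",cv2.resize(d["frame"][150:350,200:460],None,fx=3,fy=3)[...,::-1])
E
```

```text
time: 15.15
position: [0.7107, -0.0448, 0.0445]
tool_rot: [0.944, 0.003, 0.331, -0.006]
ft_force: [0.3, 0.1, -0.7]
grip_width: 0.0868
grip_force: 0.0
[ 0.67  -0.045  0.03 ] [-0.136 -0.    -0.047] rows 1.0361601980165855
z [ 0.6245  0.0135 -0.7809] y [ 0.0096 -0.9999 -0.0096] x [0.781  0.0015 0.6246]
turn frac for y->-Y 0.00031830988618379097 tip [ 0.7157 -0.0447  0.0382] F [ 0.3256  0.0883 -0.6987]
```

View pics/s2.png

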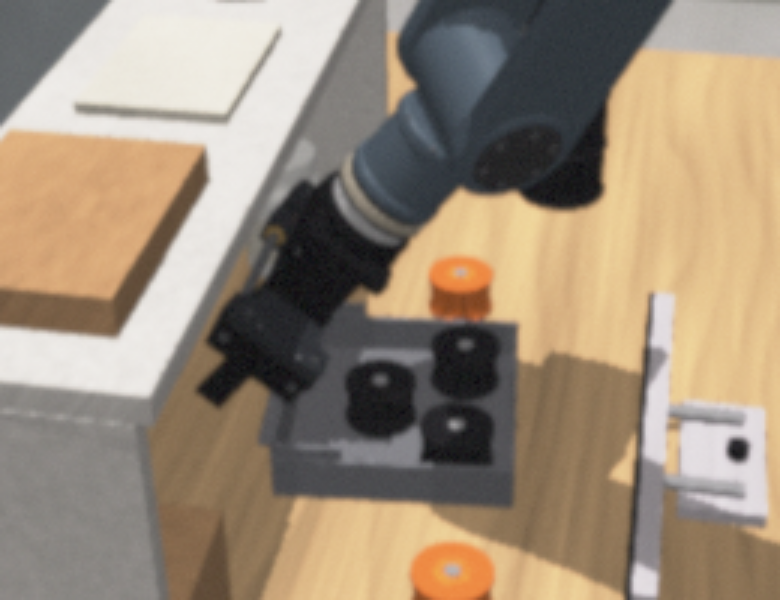

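```bash
python3 -m handwheel '[[-0.01,0,0.013,0],[-0.021,0,0.026,0],[-0.021,0,0.026,0]]'; python3 -m handwheel '[[-0.013,0,-0.0104,0],[-0.026,0,-0.0208,0],[-0.036,0,-0.029,0],[-0.047,0,-0.0375,0],[-0.057,0,-0.046,0],[-0.065,0,-0.052,0]]'
```

```text
time: 15.45
position: [0.7075, -0.0447, 0.0353]
tool_rot: [0.944, 0.002, 0.33, -0.006]
ft_force: [-0.2, 0.2, -0.3]
grip_width: 0.087
grip_force: 0.0
time: 15.95
position: [0.6857, -0.0458, 0.0369]
tool_rot: [0.943, 0.003, 0.333, -0.006]
ft_force: [5.3, -2.1, 4.5]
grip_width: 0.0871
grip_force: 3.2
```

```bash
python3 -m handwheel '[[-0.01,0,-0.008,0],[-0.02,0,-0.016,0],[-0.03,0,-0.024,0],[-0.04,0,-0.032,0],[-0.05,0,-0.04,0],[-0.06,0,-0.048,0],[-0.07,0,-0.056,0],[-0.08,0,-0.064,0],[-0.09,0,-0.072,0],[-0.1,0,-0.08,0],[-0.104,0,-0.083,0]]'; python3 - <<'E'
from h import *
f=[vision.camera(c)["frame"] for c in("side","top")]
cv2.imwrite("pics/s3.png",np.hstack([cv2.resize(f[0][200:350,220:420],None,fx=2,fy=2),cv2.resize(f[1][195:345,250:420],(400,300))])[...,::-1])
E
python3 w.py '[]'
```

```text
time: 16.87
position: [0.6459, -0.0459, 0.037]
tool_rot: [0.943, 0.002, 0.334, -0.006]
ft_force: [7.0, 0.5, 3.8]
grip_width: 0.0871
grip_force: 3.6
z [ 0.6285  0.013  -0.7777] y [ 0.0085 -0.9999 -0.0099] x [0.7778 0.0004 0.6286]
turn frac for y->-Y 0.0 tip [ 0.6508 -0.0458  0.0306] F [ 4.9298 -0.8269  5.8801]
```

View pics/s3.png

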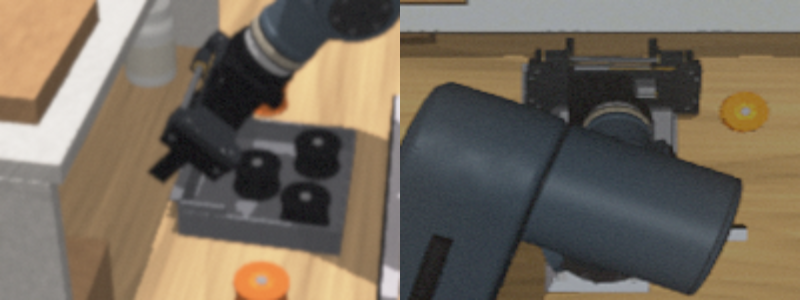

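```bash
python3 -m handwheel '[[-0.01,0,-0.008,0],[-0.02,0,-0.016,0],[-0.03,0,-0.024,0],[-0.04,0,-0.032,0],[-0.05,0,-0.04,0],[-0.06,0,-0.048,0],[-0.068,0,-0.055,0],[-0.073,0,-0.059,0]]'; python3 - <<'E'
from h import *
d=vision.camera("side");f=d["frame"]
cv2.imwrite("pics/s4.png",cv2.resize(f[220:370,280:460],(720,600),interpolation=cv2.INTER_CUBIC)[...,::-1])
print(proj(d,[[.400,y,.012] for y in(.136,.05,-.05,-.2)]))
E
```

```text
time: 17.63
position: [0.6179, -0.0463, 0.0369]
tool_rot: [0.943, 0.002, 0.334, -0.006]
ft_force: [5.6, 0.7, 4.4]
grip_width: 0.0872
grip_force: 3.8
[[408.3785 355.4091]
 [411.3162 324.5315]
 [414.2505 293.691 ]
 [417.9028 255.3037]]
```

View pics/s4.png

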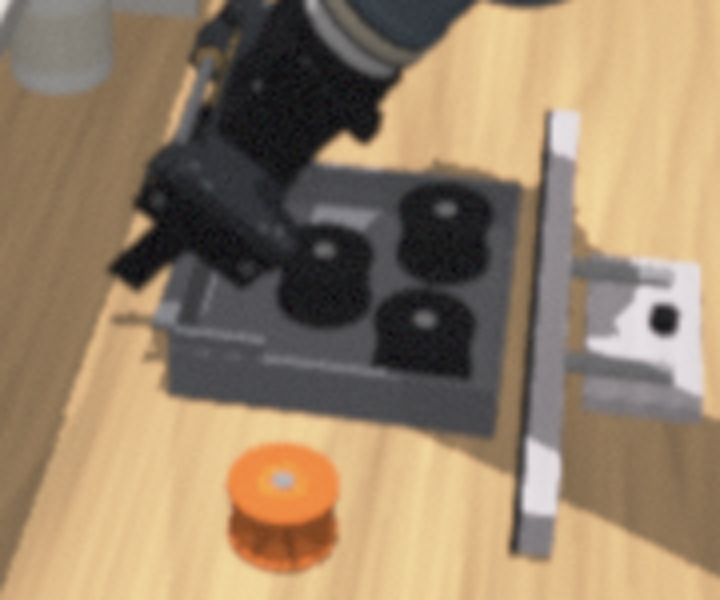

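```bash
python3 -m handwheel '[[-0.004,0,-0.0031,0],[-0.008,0,-0.0063,0],[-0.012,0,-0.0094,0],[-0.016,0,-0.0126,0],[-0.0185,0,-0.0147,0]]'|grep -E "posi|ft"; for i in 1 2 3 4; do python3 -m handwheel '[[-0.0013,0,-0.00105,0],[-0.0026,0,-0.0021,0]]'|grep -E "posi|ft"; done
```

```text
position: [0.6111, -0.0464, 0.037]
ft_force: [6.5, 0.3, 4.6]
position: [0.6102, -0.0464, 0.037]
ft_force: [6.8, 0.6, 4.2]
position: [0.6092, -0.0464, 0.037]
ft_force: [6.4, 1.2, 3.2]
position: [0.6083, -0.0465, 0.037]
ft_force: [8.1, 0.1, 3.6]
position: [0.6081, -0.0465, 0.0372]
ft_force: [10.4, 1.2, 2.4]
```

```bash
python3 -m handwheel '[[-0.0007,0,-0.0005,0]]'|grep -E "posi|ft"; python3 -m handwheel '[[0,0,0,0]]'|grep -E "posi|ft";  python3 - <<'E'
from h import *
d=vision.camera("side");f=d["frame"]
cv2.imwrite("pics/s5.png",cv2.resize(f[240:350,340:450],(600,600),interpolation=cv2.INTER_CUBIC)[...,::-1])
print([robot.get_obs()['ft_force']])
E
```

```text
position: [0.6081, -0.0465, 0.0372]
ft_force: [10.0, 1.2, 1.5]
position: [0.6081, -0.0465, 0.0372]
ft_force: [9.9, 1.6, 1.7]
[array([8.171 , 1.4876, 2.903 ])]
```

View pics/s5.png

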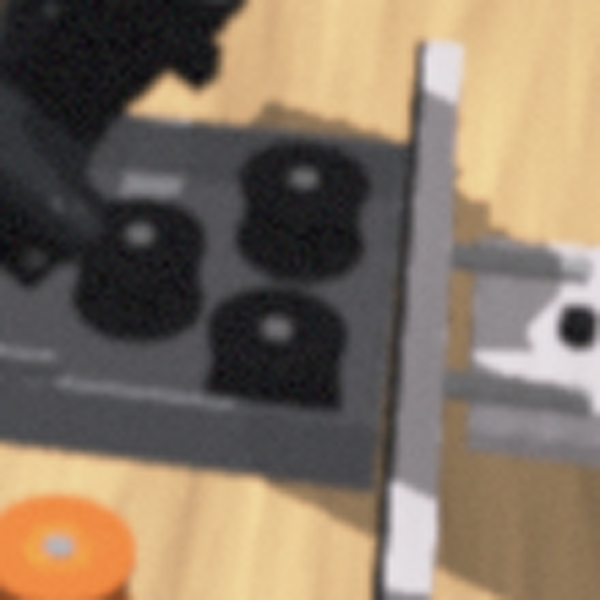

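```bash
python3 -m handwheel '[[-0.0007,0,-0.0005,-0.0014],[-0.0013,0,-0.001,-0.0028],[-0.0013,0,-0.001,-0.0028]]'|grep -E "posi|ft|rot"; python3 -m handwheel '[[-0.0013,0,-0.001,0]]'|grep -E "posi|ft";python3 - <<'E'
from h import *
d=vision.camera("side");f=d["frame"]
cv2.imwrite("pics/s6.png",cv2.resize(f[240:350,340:450],(600,600),interpolation=cv2.INTER_CUBIC)[...,::-1])
print([robot.get_obs()['ft_force'],robot.get_obs()['moment']])
E
```

```text
position: [0.6077, -0.0461, 0.0375]
tool_rot: [0.942, 0.01, 0.336, -0.003]
ft_force: [10.1, 4.4, 3.3]
position: [0.6074, -0.046, 0.0375]
ft_force: [10.9, 4.8, 1.6]
[array([10.5238,  4.6875,  2.1069]), array([ 0.6806, -1.1302, -0.1509])]
```

View pics/s6.png

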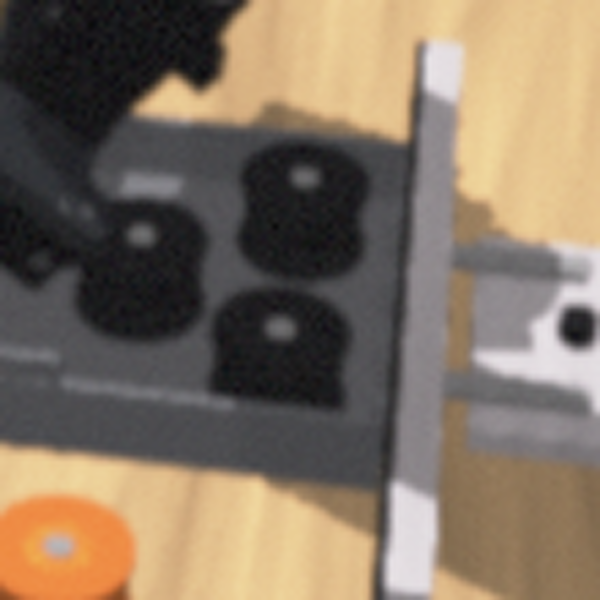

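```bash
cat > g.py <<'E'
from h import *
f=vision.camera("side")["frame"].astype(int)
for r in(300,310,318,322,325,327): print(r,(f[r,402:418,0]-f[r,402:418,2]).tolist(), f[r,402:418,1].tolist())
E
python3 g.py; python3 -m handwheel '[[-0.0007,0,-0.0005,-0.0008],[-0.0013,0,-0.001,-0.0008]]'|grep -E "posi|ft|rot"; python3 g.py
```

```text
300 [-1, -2, -4, -2, -3, -4, -2, -2, -4, -4, 0, 1, 2, 2, 3, 2] [33, 42, 64, 81, 83, 84, 85, 79, 81, 74, 53, 74, 108, 129, 136, 138]
310 [-1, -3, -3, -3, -2, -4, -2, -4, -3, -1, -2, 0, 0, 2, -1, 2] [50, 70, 83, 82, 85, 84, 82, 79, 76, 49, 54, 94, 123, 134, 134, 130]
318 [-2, -4, -4, -2, -4, -4, -2, -2, -1, 0, 1, 1, 1, 0, 1, 1] [73, 73, 75, 75, 72, 76, 72, 72, 60, 54, 81, 123, 132, 132, 132, 132]
322 [-2, -4, -1, -2, -4, -2, -2, -2, -2, 2, 1, 2, 2, 1, 2, 0] [70, 72, 73, 71, 74, 69, 72, 61, 46, 50, 90, 122, 133, 133, 131, 132]
325 [-4, -4, -4, -3, -2, -5, -2, -3, -2, 2, 3, 2, 1, 1, 1, 2] [72, 70, 73, 72, 74, 70, 68, 69, 49, 66, 101, 125, 133, 132, 133, 133]
327 [-4, -2, -3, -4, -2, -3, -1, 3, 3, 2, 0, 2, 0, 3, 2, 1] [75, 71, 73, 71, 74, 74, 73, 68, 53, 78, 125, 138, 135, 134, 131, 134]
position: [0.6073, -0.0458, 0.0377]
tool_rot: [0.942, 0.013, 0.336, -0.003]
ft_force: [11.7, 5.3, 2.0]
300 [1, -4, -4, -3, -5, -4, -4, -4, -4, -4, 0, 1, 3, 3, 2, 2] [31, 41, 65, 79, 82, 82, 84, 82, 84, 73, 55, 70, 110, 130, 136, 133]
310 [-3, -2, -2, -3, -2, -1, -2, -3, -2, 1, 1, 2, 2, 0, 2, 0] [47, 68, 82, 83, 84, 83, 81, 78, 68, 57, 56, 93, 124, 134, 131, 133]
318 [-4, -1, -3, -1, -4, -3, -3, -6, -2, -1, 1, 2, 3, 0, 1, 0] [76, 74, 76, 75, 74, 75, 75, 72, 61, 52, 85, 123, 133, 132, 130, 132]
322 [-4, -2, -3, -2, -4, -1, -3, -1, -2, 0, -1, 1, 2, 2, 2, 3] [73, 72, 70, 70, 71, 73, 71, 60, 49, 52, 90, 124, 132, 133, 133, 134]
325 [-2, -4, -1, -5, -2, -5, -3, -4, 0, 3, 1, 2, 2, 2, 1, 1] [72, 70, 73, 74, 74, 70, 71, 67, 47, 69, 105, 129, 133, 136, 131, 131]
327 [-3, -2, -2, -3, -4, -3, 0, 3, 3, 1, 0, 2, 1, 1, 3, 2] [68, 73, 72, 72, 71, 71, 72, 67, 55, 80, 121, 138, 136, 134, 134, 134]
```

```bash
python3 -m handwheel '[[-0.0008,0,-0.0006,0],[-0.0008,0,-0.0006,0],[-0.0008,0,-0.0006,0]]'|grep -E "time|posi|ft"; python3 -m handwheel '[[0,0,0,0],[0,0,0,0],[0,0,0,0]]'|grep -E "time|posi|ft";  python3 -m handwheel '[[0,0,0,0],[0,0,0,0],[0,0,0,0],[0,0,0,0]]'|grep -E "time|posi|ft"
```

```text
time: 19.88
position: [0.6073, -0.0459, 0.0378]
ft_force: [11.9, 5.7, 2.9]
time: 20.13
position: [0.6072, -0.0459, 0.0378]
ft_force: [10.9, 5.1, 2.3]
time: 20.47
position: [0.6072, -0.0459, 0.0378]
ft_force: [12.4, 5.5, 3.0]
```

```bash
python3 -m handwheel '[[-0.0013,0,-0.001,0],[-0.0013,0,-0.001,0],[-0.0013,0,-0.001,0]]'|grep -E "time|posi|ft"; python3 -m handwheel '[[0,0,0,0],[0,0,0,0],[0,0,0,0],[0,0,0,0]]'|grep -E "time|posi|ft";  python3 -m handwheel '[[0,0,0,0],[0,0,0,0],[0,0,0,0],[0,0,0,0]]'|grep -E "time|posi|ft"; python3 w.py '[]'
```

```text
time: 20.72
position: [0.6071, -0.0461, 0.0379]
ft_force: [11.5, 5.0, 3.7]
time: 21.05
position: [0.6071, -0.046, 0.0379]
ft_force: [13.5, 6.0, 1.8]
time: 21.38
position: [0.6071, -0.0461, 0.0379]
ft_force: [12.4, 5.3, 3.3]
z [ 0.6342  0.0133 -0.7731] y [ 0.0258 -0.9997  0.0039] x [0.7727 0.0224 0.6343]
turn frac for y->-Y 0.0035014087480217007 tip [ 0.6122 -0.046   0.0318] F [12.3851  5.2985  3.3372]
```

```bash
python3 -m handwheel '[[0.0013,-0.0015,0.001,0],[0.0026,-0.0015,0.0021,0],[0.008,-0.001,0.0063,0],[0.018,0,0.0147,0],[0.031,0,0.025,0],[0.041,0,0.034,0],[0.041,0,0.034,0]]'; python3 -m handwheel '[[0,0,-0.05,0],[0,0,-0.12,0],[0,0,-0.22,0],[0,0,-0.34,0],[0,0,-0.46,0],[0,0,-0.58,0],[0,0,-0.7,0],[0,0,-0.82,0],[0,0,-0.92,0],[0,0,-1,0],[0,0,-1,0]]'; python3 g.py;python3 w.py '[[0.3,-0.3,0.45]]'
```

```text
time: 21.97
position: [0.6169, -0.0453, 0.0333]
tool_rot: [0.944, 0.013, 0.328, -0.002]
ft_force: [0.1, -0.2, -0.1]
grip_width: 0.0868
grip_force: 0.0
time: 22.88
position: [0.4342, -0.0485, 0.2644]
tool_rot: [0.944, 0.013, 0.33, -0.004]
ft_force: [0.9, 0.3, 1.2]
grip_width: 0.0869
grip_force: 0.0
300 [-2, -1, -3, -5, -3, -4, -2, -3, -5, -4, -1, 0, 1, 1, 2, 0] [35, 50, 83, 100, 99, 84, 81, 78, 74, 70, 50, 67, 102, 122, 128, 125]
310 [-1, -2, -2, -2, -4, -3, -4, -1, -4, 0, 0, 2, 3, 2, 2, 1] [55, 84, 82, 76, 78, 79, 85, 99, 104, 76, 78, 137, 190, 205, 203, 202]
318 [-3, -2, -3, -2, -3, -3, -5, 0, -4, 0, 2, 3, 3, 3, 3, 3] [70, 77, 81, 82, 81, 82, 83, 82, 76, 74, 129, 193, 206, 202, 202, 201]
322 [-3, -5, -3, -2, -4, -3, -3, -3, -1, 4, 3, 2, 2, 2, 2, 3] [71, 68, 71, 69, 70, 70, 69, 66, 55, 70, 131, 191, 205, 204, 204, 203]
325 [-3, -4, -2, -3, -5, -3, -3, -2, 1, 4, 3, 2, 2, 3, 2, 3] [69, 70, 72, 74, 71, 71, 73, 70, 57, 88, 152, 194, 204, 204, 206, 203]
327 [0, -1, -4, -2, -5, -2, -2, -2, 1, 0, 3, 2, 2, 3, 3, 3] [75, 73, 75, 72, 72, 70, 71, 63, 64, 108, 165, 201, 205, 205, 206, 203]
[ 0.3  -0.3   0.45] [ 0.014  0.831 -0.765] rows 8.12516534636491
z [ 0.6234  0.0139 -0.7818] y [ 0.0296 -0.9995  0.0058] x [0.7813 0.0268 0.6235]
turn frac for y->-Y 0.00429718346348116 tip [ 0.4373 -0.0477  0.2602] F [0.5001 2.7952 2.5   ]
```

Clear; move aside and check both views in the last picture.

```bash
python3 -m handwheel '[[0,0,-0.12,0],[0,0.05,-0.24,0],[0,0.15,-0.36,0],[0,0.27,-0.48,0],[0,0.4,-0.6,0],[0,0.53,-0.7,0],[0,0.66,-0.76,0],[0,0.78,-0.76,0],[0,0.83,-0.76,0],[0,0.83,-0.76,0],[0,0.83,-0.76,0]]'|head -3; python3 - <<'E'
from h import *
f=[vision.camera(c) for c in("side","top")]
a,b=f[0]["frame"],f[1]["frame"]
cv2.imwrite("pics/s7.png",np.hstack([cv2.resize(a[225:350,320:450],(400,400),interpolation=2),cv2.resize(b[225:335,255:410],(400,400),interpolation=2)])[...,::-1])
E
```

```text
time: 23.85
position: [0.3005, -0.3035, 0.4422]
tool_rot: [0.943, 0.013, 0.332, -0.005]
```

View pics/s7.png

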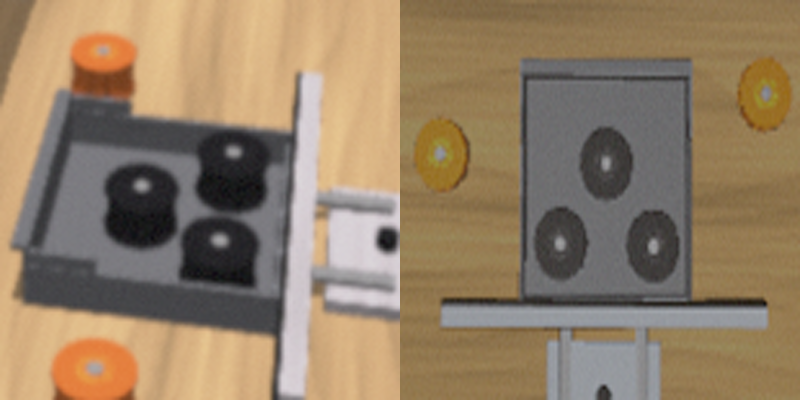

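```bash
python3 -c "
from rig import job;print(job.hand_in())"
```

```text
the job is handed in; nothing more can be done
None
```

The tray is out from under the shelf with its front edge flush on the stop bar. I pressed it home at an estimated 5–6 N on the stop (wrist pull about 12 N, less about 6.4 N of tray drag) for over half a second, then let go. In the last picture the stop had not visibly shifted, the three rollers were standing and the orange look-alikes were in place (carton, jar, stack and scraper were out of frame), and I handed the job in at about 24 s.

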